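# Roll the blue-capped cartridge to the bench stop

## Robot

A 7-joint arm with a two-finger parallel gripper is mounted at the origin on a cart in front of the work surface, level with it; the furniture and walls round the work are solid. World frame = base frame: x ahead of the robot, y to its left, z up, the work surface at z = 0. Lengths are in mm, angles in rad, forces in N, time in s.
With the tool pointing down it reaches from about 425 to 950 mm from the base axis. Payload 4.7 kg.
Tool frame: the origin (TCP) lies midway between the tips of the shut fingers; the grasp point (between the pads) lies 19 mm behind it; z points along the fingers, y is the line along which they close (so a half turn about z gives the same grasp; the last joint's range is limited). The gripper opens to 87 mm and grips with 3 to 60 N. Pads are 19 mm wide; open, the fingers measure 117 mm over their backs; the gripper's body (75 mm by 190 mm) begins 51 mm behind the grasp point.
Start: joints at [1.251, 0.469, -0.049, 1.532, 0.024, 1.141, -0.082], TCP at [193.582, -646.665, 222.573] pointing down, gripper open.
Joint ranges: [-2.59, 2.59], [-0.33, 1.99], [-1.39, 1.29], [0.1, 2.45], [-1.04, 4.18], [0.21, 1.99], [-2.66, 2.66]. Speed limits (rad/s): [2.57, 2.57, 3.14, 3.14, 3.14, 3.14, 3.14].

## Interface

Orientations are given as a 3x3 rotation matrix whose columns are the frame's x, y, z axes.
In Python, from plant import arm gives the robot as it stands.
- The arm moves only by the tool play_rows, never from a script. Its argument "plan" is a list that holds one entry, the list of rows, each a list of 4 numbers: the shift along the tool's x, y, z in cm, then the turn about the tool's z in rad. In form: [[[dx, dy, dz, twist], ...]]. A call has 1 to 8 rows; each row is the pose to reach, as a shift and turn from the pose commanded when the call began, along the tool's axes at that moment; what a row does not reach only later rows make up. A row lasts 1/10 s, in which the tool goes at most 50 mm and 8.59 degrees, less where a joint would pass 70% of its speed; a pose out of reach is approached as far as the arm can. A call with a gripper value outside its range is refused whole. "hand" is the closure, from 0 (fully open) to 1 (shut), set as the call begins (left out, the last holds). The fingers move at their own pace and stop on an object; "newtons" is the grip in N (left out, the last holds). Time passes only in rows, so rows that repeat a pose let the fingers close. It gives the time, the measured TCP pose, the force, the opening and the grip force at its end, in the units of the state.
- arm.get_obs(): the state, without advancing time (a new reading comes with each control period).
- arm.snapshot(name): name is "side" or "top"; returns (picture, depth): 384x512x3 uint8, red, green, blue; 384x512 float32, mm along the optical axis (not along the pixel's ray), 0 where there is no reading.
- arm.camera_model(name): a dict with "vfov" (degrees; the focal length in pixels is half the picture's height over the tangent of half this angle, whatever the lens; pixels are square), "cx", "cy" (the principal point, pixels), "D" ([k1, k2, p1, p2, k3] as OpenCV has them; the pictures are not rectified), "R" (3x3) and "t" (3): a world point X has camera coordinates R X + t. Camera axes: x right, y down, z forward; pixel columns grow to the right and rows downward; lengths in mm; the calibration is good to about 2 mm. A picture is of the moment at which its call begins. camera_model takes no time and is no camera call.
- arm.finish_job(): hands the job in; it is judged then, once.
The state is a dict: "time_s": time; "joint_pos": joint angles; "joint_vel": joint speeds; "joint_efforts": joint torques, N m; "ee_pos": TCP position; "orientation": TCP orientation; "force": force on the tool from outside, world axes, zero at the start; "torque": the same for the moment, N m; "width": opening from 0.0 (shut) to 1.0 (fully open); "grip_force": force on a finger pad.
Only numpy, scipy, OpenCV 4.12 (cv2) and the standard library are available. Lean on these libraries where they do the work, as an engineer would, in place of code of your own. Each camera call takes 0.05 s, during which the arm holds its last target. There are 200 camera calls.

## Task

Three gas-drying cartridges lie loose on the bench. With a flat hand, roll the one with the blue end caps away from you over the bench, without lifting it, until it rests along the rubber-faced stop bar, and leave it lying still there. Leave the orange-capped and green-capped cartridges where they are.

Things in the scene. Friction and masses are not known exactly. Their poses are not given: they have to be found in the camera images.
- cart_blue_center (a point): lying gas-drying cartridge, 60 mm diameter, aluminium barrel, yellow sight strip, two blue end caps; barrel with caps 110 mm long, thin brass nipple on each end (130 mm over all), 0.35 kg, smooth, rolls easily on its barrel. The point lies on its axis at mid length, 30 mm above the bench as it lies; its y axis runs along the cylinder, its x and z axes turn as it rolls (z points up at the start)
- cart_orange_center (a point): lying gas-drying cartridge, 60 mm diameter, aluminium barrel, yellow sight strip, two orange end caps; barrel with caps 110 mm long, thin brass nipple on each end (130 mm over all), 0.35 kg, smooth, rolls easily on its barrel. The point lies on its axis at mid length, 30 mm above the bench as it lies; its y axis runs along the cylinder, its x and z axes turn as it rolls (z points up at the start)
- cart_green_center (a point): lying gas-drying cartridge, 60 mm diameter, aluminium barrel, yellow sight strip, two green end caps; barrel with caps 110 mm long, thin brass nipple on each end (130 mm over all), 0.35 kg, smooth, rolls easily on its barrel. The point lies on its axis at mid length, 30 mm above the bench as it lies; its y axis runs along the cylinder, its x and z axes turn as it rolls (z points up at the start)
- stop_bar: fixed aluminium stop bar on the bench beyond the cartridges, 24 mm (x) by 520 mm (y) by 40 mm high (cap screws on top to 44 mm). Origin at the centre of its underside; y runs along the bar, x points away from the robot. The black rubber front face, which faces the robot, lies at x = -12 mm, so a cartridge resting against it has its axis at x = -42 mm

How it is judged:
By the outcome, as a careful person would: the job done as asked, in the order asked, and still so for the second after the job is handed in, with the robot touching nothing.
It also fails if it takes over 38 s, if anything falls off the work surface, if the arm or the gripper's body presses on something with over 40 N, if the wrist force passes 120 N, or if a joint passes its speed limit or range.

## Working session

There is one attempt and no reset: what is moved stays moved. The work goes in short steps, Python scripts to look and compute and a tool call to move; the robot and the scene stay as the last step left them, time stands still between calls to the robot, and variables do not carry over. Pictures are saved under pics/ and viewed, at most 10 in all, crops included, and the job is handed in when it is done.

Besides the shell and the picture viewer there is one more tool, called after ">>>" in YAML: its name, and indented under it one key for each argument. play_rows: Moves the arm, as the interface text tells. Its arguments: {"type":"object","properties":{"plan":{"type":"array"},"hand":{"type":"number"},"newtons":{"type":"number"}},"required":["plan"]}

```bash
mkdir -p pics
cat > h.py <<'E'
import numpy as np, cv2
from plant import arm
def snap(n,f):
    p,d=arm.snapshot(n); cv2.imwrite(f'pics/{f}.png',p[:,:,::-1]); np.save(f'pics/{f}.npy',d); return p,d
def K(m):
    f=192/np.tan(np.radians(m['vfov']/2)); return np.array([[f,0,m['cx']],[0,f,m['cy']],[0,0,1.]])
def ray(n,uv):
    m=arm.camera_model(n); R=np.array(m['R']);t=np.array(m['t'])
    q=cv2.undistortPoints(np.array(uv,float).reshape(-1,1,2),K(m),np.array(m['D'],float)).reshape(-1,2)
    return np.c_[q,np.ones(len(q))]@R, -R.T@t
def onz(n,uv,z):
    d,c=ray(n,uv); s=(z-c[2])/d[:,2]; return c+d*s[:,None]
def cloud(n,D):
    v,u=np.mgrid[:384,:512]; d,c=ray(n,np.c_[u.ravel(),v.ravel()]); P=c+d*D.ravel()[:,None]; P[D.ravel()==0]=np.nan; return P.reshape(384,512,3)
E
python3 - <<'E'
from h import *
np.set_printoptions(precision=3,suppress=True)
for n in('top','side'): snap(n,n+'0'); m=arm.camera_model(n); print(n,-np.array(m['R']).T@np.array(m['t']),m['R'])
o=arm.get_obs();print(o['time_s'],o['ee_pos'],o['orientation'],o['width'])
a=cv2.imread('pics/top0.png');cv2.imwrite('pics/top0b.png',cv2.resize(a,(800,600)))
E
```

```text
top [480.367  -9.088 900.016] [[ 0.005 -1.     0.021]
 [-0.987 -0.008 -0.163]
 [ 0.163 -0.02  -0.986]]
side [ 218.136 -596.448  501.25 ] [[ 0.825 -0.566  0.012]
 [-0.297 -0.451 -0.841]
 [ 0.481  0.69  -0.54 ]]
0.1 [ 193.385 -646.142  221.616] [[ 0.958  0.287 -0.001]
 [ 0.287 -0.958  0.002]
 [-0.    -0.002 -1.   ]] 0.9976091020269012
```

View pics/top0b.png

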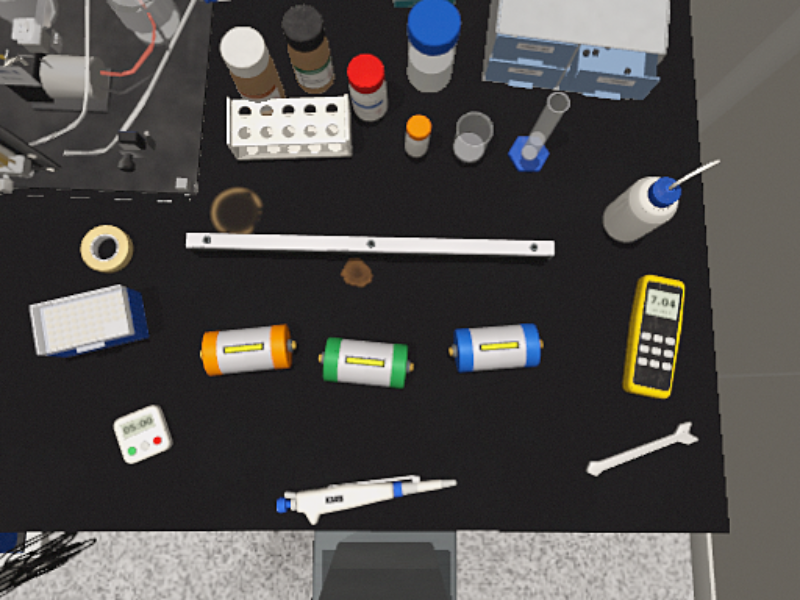

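View pics/side0.png

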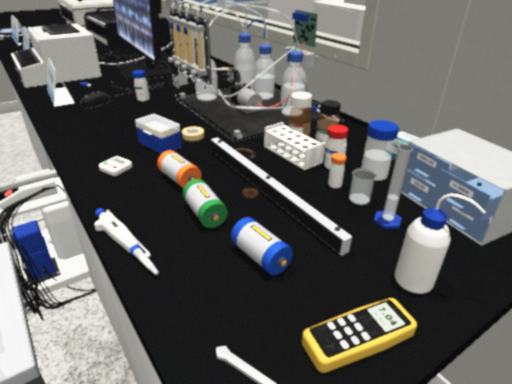

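The top view (800-wide) shows blue at (497,347), green at (365,363), orange at (248,349), and the bar running from (187,240) to (554,248). The path from blue to the bar is clear.

Run:
```python
from h import *
np.set_printoptions(precision=1,suppress=True)
D=np.load('pics/top0.npy');P=cloud('top',D)
s=.64
for nm,(u,v) in dict(blue=(497,347),green=(365,363),orange=(248,349)).items():
    a=P[int((v-45)*s):int((v+45)*s),int((u-62)*s):int((u+62)*s)].reshape(-1,3)
    a=a[(a[:,2]>35)&(a[:,2]<75)]
    (c,sz,ang)=cv2.minAreaRect(a[:,:2].astype(np.float32)); b=a[a[:,2]>np.nanpercentile(a[:,2],50)]
    vx,vy,x0,y0=cv2.fitLine(b[:,:2].astype(np.float32),cv2.DIST_L2,0,.01,.01).ravel()
    print(nm,len(a),'ctr',c,sz,'mean',b.mean(0),'axis tilt from y deg',np.degrees(np.arctan(vx/vy)),a[:,2].max())
# nipples on z=30
print('nipples',onz('top',[(451*s,350*s),(543*s,345*s)],30))
a=P[int(225*s):int(262*s),int(180*s):int(562*s)].reshape(-1,3);a=a[(a[:,2]>33)&(a[:,2]<50)]
print('bar',cv2.minAreaRect(a[:,:2].astype(np.float32)))
vx,vy,x0,y0=cv2.fitLine(a[:,:2].astype(np.float32),cv2.DIST_L2,0,.01,.01).ravel();print('tilt',np.degrees(np.arctan(vx/vy)),x0,y0)
print('bar ends z40',onz('top',[(187*s,240*s),(554*s,248*s)],40))
```

```text
blue 1411 ctr (539.435546875, -154.3943328857422) (57.705650329589844, 124.7071533203125) mean [ 539.3 -153.7   58.3] axis tilt from y deg -4.9440365 64.79121245536396
green 1435 ctr (517.5751342773438, 25.048614501953125) (126.96688842773438, 57.80458068847656) mean [517.1  25.2  58.2] axis tilt from y deg 5.4695306 63.63732746746757
orange 1457 ctr (534.2116088867188, 187.7313690185547) (57.1623420715332, 125.42890930175781) mean [534.1 187.7  58.1] axis tilt from y deg -6.051292 63.30995948862653
nipples [[ 534.1  -94.1   30. ]
 [ 542.  -222.8   30. ]]
bar ((681.8907470703125, 20.758377075195312), (516.5557250976562, 25.233789443969727), 89.2296142578125)
tilt 0.774739 681.298 21.214733
bar ends z40 [[ 684.8  276.2   40. ]
 [ 678.5 -240.3   40. ]]
```

Run:
```python
import cv2
a=cv2.imread('pics/top0.png');b=a[145:250,270:370];cv2.imwrite('pics/c1.png',cv2.resize(b,None,fx=5.5,fy=5.5,interpolation=2))
```

```text
(no output)
```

View pics/c1.png

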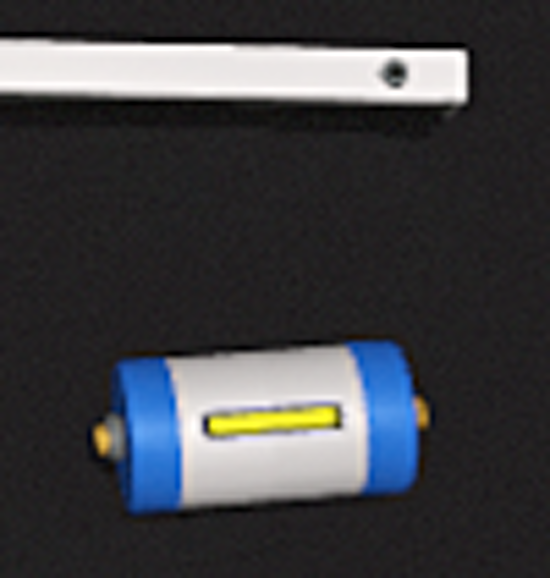

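Blue's axis passes through (539,-154), tilted -4.6° from y. The bar front face is at x≈667 there, so the resting axis is x≈637, about 98 mm of travel. My plan is to press lightly on top with the two fingertips spread along the barrel and roll in short strokes, re-placing the fingers between them. I'll go above it first.

>>> play_rows:
  plan:
    - [[46.4, -37.4, 0, 0.21], [46.4, -37.4, 0, 0.21], [46.4, -37.4, 0, 0.21], [46.4, -37.4, 0, 0.21], [46.4, -37.4, 0, 0.21], [46.4, -37.4, 0, 0.21], [46.4, -37.4, 0, 0.21], [46.4, -37.4, 0, 0.21]]
  hand: 0.6
  newtons: 10

```text
time_s: 0.9
ee_pos: [420.5, -315.0, 222.4]
orientation: [[0.997, 0.081, -0.0], [0.081, -0.997, 0.0], [-0.0, -0.0, -1.0]]
force: [0.4, -0.7, 0.4]
width: 0.419
grip_force: 0.0
```

>>> play_rows:
  plan:
    - [[12.3, -15.1, 2, 0], [12.3, -15.1, 4, 0], [12.3, -15.1, 8, 0], [12.3, -15.1, 13, 0], [12.3, -15.1, 14.5, 0], [12.3, -15.1, 14.5, 0], [12.3, -15.1, 14.5, 0]]

```text
time_s: 1.6
ee_pos: [529.0, -155.5, 75.6]
orientation: [[0.997, 0.083, -0.005], [0.083, -0.997, 0.001], [-0.005, -0.002, -1.0]]
force: [0.3, 0.8, 0.5]
width: 0.4
grip_force: 0.0
```

Run:
```python
from h import *
o=arm.get_obs();print(o['time_s'],o['ee_pos'],o['force'],o['width'])
a,_=snap('side','s1');b=a[170:300,190:330]
cv2.imwrite('pics/c2.png',cv2.resize(b[:,:,::-1],None,fx=4.5,fy=4.5,interpolation=2))
```

```text
1.6 [ 529.00906745 -155.50688502   75.64392294] [0.28336701 0.75442164 0.51639153] 0.40039188492072464
```

View pics/c2.png

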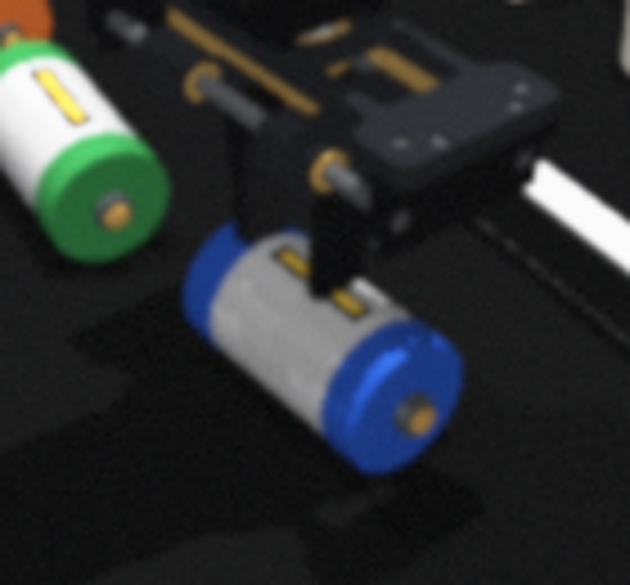

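The fingers straddle the barrel top. Next is a slow descent to contact.

>>> play_rows:
  plan:
    - [[0.1, 0, 0.5, 0], [0.1, 0, 1.0, 0], [0.1, 0, 1.2, 0], [0.1, 0, 1.4, 0], [0.1, 0, 1.5, 0], [0.1, 0, 1.6, 0], [0.1, 0, 1.6, 0]]

```text
time_s: 2.35
ee_pos: [531.3, -156.4, 61.5]
orientation: [[0.997, 0.081, -0.0], [0.081, -0.997, -0.0], [-0.0, 0.0, -1.0]]
force: [-1.0, -0.8, -0.8]
width: 0.401
grip_force: 0.0
```

>>> play_rows:
  plan:
    - [[0, 0, 0.1, 0], [0, 0, 0.2, 0], [0, 0, 0.3, 0], [0, 0, 0.3, 0]]

```text
time_s: 2.75
ee_pos: [533.5, -156.2, 60.2]
orientation: [[0.997, 0.081, 0.004], [0.081, -0.997, -0.001], [0.004, 0.001, -1.0]]
force: [0.1, 1.3, 7.4]
width: 0.401
grip_force: 4.0
```

Contact at 7.4 N. First stroke.

>>> play_rows:
  plan:
    - [[0.2, 0, 0.03, 0], [0.6, 0, 0.03, 0], [1.1, 0, 0.03, 0], [1.6, 0, 0.03, 0], [2.1, 0, 0.03, 0], [2.5, 0, 0.03, 0], [2.7, 0, 0.03, 0], [2.7, 0, 0.03, 0]]

```text
time_s: 3.55
ee_pos: [560.9, -153.8, 60.2]
orientation: [[0.997, 0.081, 0.005], [0.081, -0.997, -0.0], [0.005, 0.001, -1.0]]
force: [-0.6, 0.6, 10.2]
width: 0.399
grip_force: 4.7
```

```bash
cat >> h.py <<'E'
def crop(f,x=530):
    a,D=snap('side',f); v=a[140:300,190:350]
    cv2.imwrite(f'pics/{f}c.png',cv2.resize(v[:,:,::-1],None,fx=3.7,fy=3.7,interpolation=2))
    h=cv2.cvtColor(a,cv2.COLOR_RGB2HSV); m=cv2.inRange(h,(105,150,60),(125,255,255)); m[:170]=0; m[:,:200]=0; m[:,310+40:]=0;m[310:]=0
    P=cloud('side',D)[m>0]; P=P[(P[:,2]>10)&(P[:,2]<66)&(P[:,1]<-60)]
    # near (right) end-cap points and left cap points
    for lo,hi in((-222,-190),(-120,-80)):
        q=P[(P[:,1]>lo)&(P[:,1]<hi)]; q=q[np.isfinite(q[:,0])]
        if len(q)>15:
            from scipy.optimize import least_squares
            r=least_squares(lambda c:np.hypot(q[:,0]-c[0],q[:,2]-30)-30,[np.median(q[:,0])+5],loss='soft_l1',f_scale=1)
            print('cap',lo,len(q),'axis x',r.x.round(1),'y',np.median(q[:,1]).round(1),'rng',q.min(0).round(),q.max(0).round(),'z med',np.median(q[:,2]).round(1))
    o=arm.get_obs();print(o['time_s'],o['ee_pos'],o['force'])
E
python3 -c "
from h import *
crop('s2')"
```

```text
cap -222 576 axis x [560.8] y -208.2 rng [ 529. -213.   10.] [ 589. -191.   62.] z med 44.2
cap -120 198 axis x [552.2] y -111.1 rng [ 522. -120.   17.] [ 564. -100.   62.] z med 53.0
3.6 [ 560.70522229 -153.85449272   60.2551075 ] [1.47025997 0.90860531 9.24870067]
```

View pics/s2c.png

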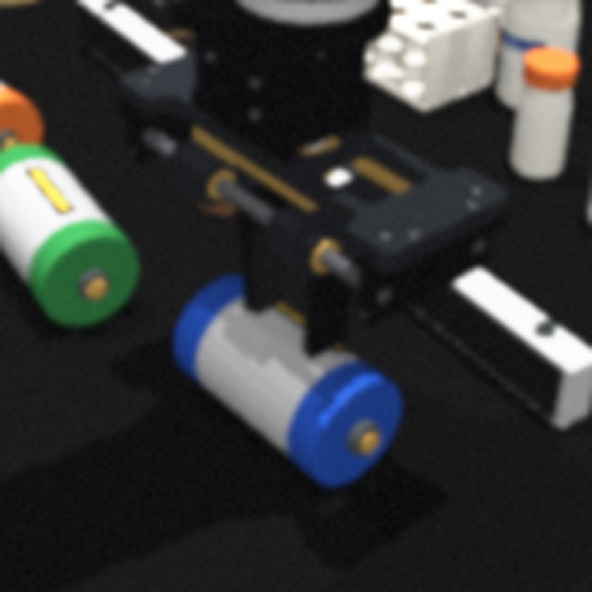

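The roll works: the axis is now x≈556, moved ~16 mm without slip, and yaw is unchanged. I'll lift, step back and stroke again, adding a little clockwise twist each time to square it to the bar (~0.095 rad in total).

>>> play_rows:
  plan:
    - [[0, 0, -0.6, 0], [0, 0, -1.0, 0], [-0.7, 0, -1.0, 0], [-1.4, 0, -1.0, 0], [-1.4, 0, -0.5, 0], [-1.4, 0, -0.2, 0], [-1.4, 0, 0, 0], [-1.4, 0, 0, 0]]

```text
time_s: 4.4
ee_pos: [547.1, -155.2, 60.1]
orientation: [[0.997, 0.081, 0.005], [0.081, -0.997, -0.001], [0.005, 0.001, -1.0]]
force: [0.3, 1.7, 10.3]
width: 0.4
grip_force: 5.3
```

>>> play_rows:
  plan:
    - [[0.2, 0, 0, 0], [0.6, 0, 0, 0.01], [1.1, 0, 0, 0.015], [1.7, 0, 0, 0.02], [2.3, 0, 0, 0.025], [2.8, 0, 0, 0.03], [3.1, 0, 0, 0.03], [3.1, 0, 0, 0.03]]

```text
time_s: 5.2
ee_pos: [578.3, -152.5, 60.3]
orientation: [[0.999, 0.052, 0.006], [0.052, -0.999, -0.001], [0.006, 0.001, -1.0]]
force: [0.7, 1.0, 11.1]
width: 0.399
grip_force: 5.5
```

```bash
python3 -c "
from h import *
crop('s3')"
```

```text
cap -222 551 axis x [577.5] y -206.7 rng [ 546. -212.   10.] [ 605. -191.   62.] z med 43.9
cap -120 206 axis x [568.8] y -109.3 rng [ 538. -119.   15.] [586. -98.  61.] z med 52.8
5.25 [ 578.12223233 -152.50656451   60.23528931] [-0.0398696   0.09513401 10.78946338]
```

>>> play_rows:
  plan:
    - [[0, 0, -0.6, 0], [0, 0, -1.0, 0], [-0.8, 0, -1.0, 0], [-1.6, 0, -1.0, 0], [-1.6, 0, -0.5, 0], [-1.6, 0, -0.2, 0], [-1.6, 0, 0, 0], [-1.6, 0, 0, 0]]

```text
time_s: 6.05
ee_pos: [561.6, -153.6, 60.0]
orientation: [[0.999, 0.051, 0.005], [0.051, -0.999, -0.001], [0.005, 0.001, -1.0]]
force: [-1.0, 1.2, 8.8]
width: 0.4
grip_force: 4.8
```

>>> play_rows:
  plan:
    - [[0.2, 0, 0, 0], [0.6, 0, 0, 0.01], [1.1, 0, 0, 0.02], [1.7, 0, 0, 0.03], [2.3, 0, 0, 0.035], [2.9, 0, 0, 0.04], [3.3, 0, 0, 0.04], [3.3, 0, 0, 0.04]]

```text
time_s: 6.85
ee_pos: [595.4, -150.7, 60.2]
orientation: [[1.0, 0.012, 0.006], [0.012, -1.0, 0.001], [0.006, -0.0, -1.0]]
force: [0.1, 2.6, 11.5]
width: 0.398
grip_force: 5.5
```

```bash
python3 -c "
from h import *
crop('s4')"
```

```text
cap -222 537 axis x [595.2] y -205.3 rng [ 564. -210.   10.] [ 623. -190.   61.] z med 43.7
cap -120 204 axis x [586.6] y -108.1 rng [ 556. -118.   16.] [604. -97.  61.] z med 52.4
6.9 [ 595.17822473 -150.68442079   60.27113018] [ 0.43322508  1.77898394 10.53337196]
```

>>> play_rows:
  plan:
    - [[0, 0, -0.6, 0], [0, 0, -1.0, 0], [-0.8, 0, -1.0, 0], [-1.6, 0, -1.0, 0], [-1.6, 0, -0.5, 0], [-1.6, 0, -0.2, 0], [-1.6, 0, 0, 0], [-1.6, 0, 0, 0]]

```text
time_s: 7.7
ee_pos: [578.5, -152.1, 59.9]
orientation: [[1.0, 0.011, 0.005], [0.011, -1.0, -0.0], [0.005, 0.0, -1.0]]
force: [0.0, 1.2, 9.2]
width: 0.401
grip_force: 4.5
```

>>> play_rows:
  plan:
    - [[0.2, 0, 0, 0], [0.6, 0, 0, 0], [1.1, 0, 0, 0.01], [1.7, 0, 0, 0.02], [2.3, 0, 0, 0.02], [2.9, 0, 0, 0.02], [3.3, 0, 0, 0.02], [3.3, 0, 0, 0.02]]

```text
time_s: 8.5
ee_pos: [612.4, -149.3, 60.3]
orientation: [[1.0, -0.007, 0.005], [-0.007, -1.0, 0.002], [0.005, -0.002, -1.0]]
force: [-0.7, 4.3, 11.2]
width: 0.396
grip_force: 5.4
```

```bash
python3 -c "
from h import *
crop('s5')"
```

```text
cap -222 514 axis x [612.4] y -203.8 rng [ 580. -209.   10.] [ 641. -190.   62.] z med 43.2
cap -120 204 axis x [603.8] y -106.6 rng [ 572. -116.   15.] [619. -96.  62.] z med 51.7
8.55 [ 612.10845392 -149.32736771   60.26106674] [-0.33303755  3.22842373 10.42498908]
```

View pics/s5c.png

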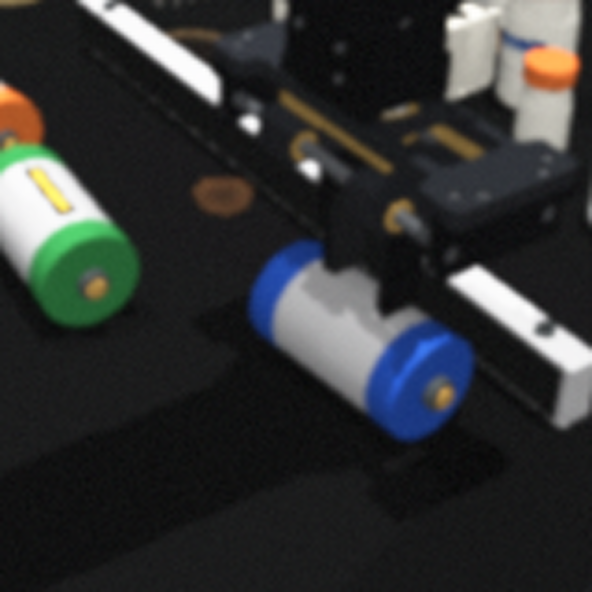

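Right end still has ~24 mm to go, left ~34 mm. Next is one more full stroke, then the final alignment.

>>> play_rows:
  plan:
    - [[0, 0, -0.6, 0], [0, 0, -1.0, 0], [-0.8, 0, -1.0, 0], [-1.6, 0, -1.0, 0], [-1.6, 0, -0.5, 0], [-1.6, 0, -0.2, 0], [-1.6, 0, 0, 0], [-1.6, 0, 0, 0]]

```text
time_s: 9.35
ee_pos: [595.5, -151.6, 60.0]
orientation: [[1.0, -0.009, 0.005], [-0.009, -1.0, -0.0], [0.005, 0.0, -1.0]]
force: [-0.1, 0.1, 9.7]
width: 0.4
grip_force: 4.3
```

>>> play_rows:
  plan:
    - [[0.2, 0, 0, 0], [0.6, 0, 0, 0], [1.1, 0, 0, 0], [1.7, 0, 0, 0], [2.3, 0, 0, 0], [2.9, 0, 0, 0], [3.3, 0, 0, 0], [3.3, 0, 0, 0]]

```text
time_s: 10.15
ee_pos: [629.3, -148.9, 60.2]
orientation: [[1.0, -0.008, 0.005], [-0.008, -1.0, 0.003], [0.005, -0.003, -1.0]]
force: [-0.5, 3.8, 11.2]
width: 0.4
grip_force: 5.3
```

>>> play_rows:
  plan:
    - [[0, 0, -0.6, 0], [0, 0, -1.0, 0], [-0.8, -0.7, -1.0, 0], [-1.6, -1.4, -1.0, 0], [-1.6, -1.4, -0.5, 0], [-1.6, -1.4, -0.2, 0], [-1.6, -1.4, 0, 0], [-1.6, -1.4, 0, 0]]

```text
time_s: 10.95
ee_pos: [612.7, -136.9, 60.0]
orientation: [[1.0, -0.009, 0.005], [-0.009, -1.0, 0.001], [0.005, -0.001, -1.0]]
force: [-0.3, 1.7, 9.0]
width: 0.4
grip_force: 4.5
```

```bash
python3 -c "
from h import *
crop('s6')"
```

```text
cap -222 492 axis x [629.9] y -202.2 rng [ 598. -207.   10.] [ 670. -190.   62.] z med 42.3
cap -120 141 axis x [621.1] y -106.0 rng [ 590. -117.   13.] [610. -96.  65.] z med 44.2
11.0 [ 612.6374443  -136.9205865    60.02329691] [-0.90102548  2.27933939  8.00612339]
```

>>> play_rows:
  plan:
    - [[0.2, 0, 0, 0], [0.5, 0, 0, 0], [0.9, 0, 0, 0], [1.3, 0, 0, 0], [1.7, 0, 0, 0.01], [2.1, 0, 0, 0.03], [2.5, 0, 0, 0.05], [2.9, 0, 0, 0.06]]

```text
time_s: 11.8
ee_pos: [640.4, -136.4, 60.2]
orientation: [[0.998, -0.069, 0.001], [-0.069, -0.998, 0.002], [0.001, -0.002, -1.0]]
force: [-3.4, 3.7, 13.4]
width: 0.399
grip_force: 6.4
```

```bash
python3 -c "
from h import *
crop('s7')"
```

```text
cap -222 487 axis x [640.] y -203.0 rng [ 609. -207.   10.] [ 670. -190.   62.] z med 41.0
cap -120 167 axis x [636.5] y -104.2 rng [ 606. -114.   10.] [638. -94.  66.] z med 50.0
11.85 [ 641.20191049 -136.50686023   60.24311343] [-2.28609778  3.56627601 11.31375059]
```

View pics/s7c.png

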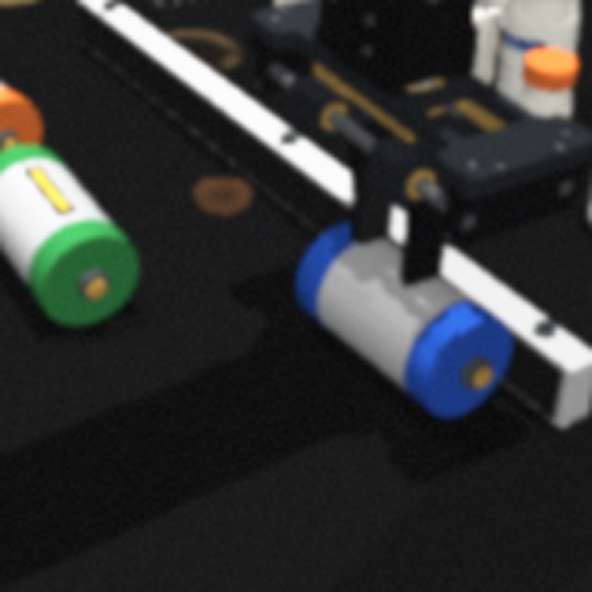

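The right end is on the bar, and the left is still a few mm short. I'll push on, twisting with the left bias.

>>> play_rows:
  plan:
    - [[0.3, 0, 0, 0.02], [0.6, 0, 0, 0.04], [0.9, 0, 0, 0.04], [1.1, 0, 0, 0.04], [1.1, 0, 0, 0.04]]

```text
time_s: 12.35
ee_pos: [648.7, -138.2, 60.0]
orientation: [[0.994, -0.109, -0.004], [-0.109, -0.994, 0.001], [-0.004, -0.0, -1.0]]
force: [-8.0, 3.1, 16.4]
width: 0.398
grip_force: 7.9
```

```bash
python3 -c "
from h import *
crop('s8')"
```

```text
cap -222 500 axis x [640.] y -203.6 rng [ 607. -206.   10.] [ 670. -190.   62.] z med 41.6
cap -120 173 axis x [640.2] y -103.8 rng [ 610. -113.   19.] [647. -94.  65.] z med 52.1
12.4 [ 648.71617061 -138.15989713   60.00182768] [-8.12981059  2.779803   15.49514312]
```

It is pressed on the bar (Fx -8 N) and both caps are at equal x. Lifting straight up now, then clear away to look.

>>> play_rows:
  plan:
    - [[0, 0, -0.2, 0], [0, 0, -0.5, 0], [0, 0, -1.5, 0], [0, 0, -4, 0], [0, 0, -8, 0], [0, 0, -12, 0], [0, 0, -15, 0], [0, 0, -15, 0]]

```text
time_s: 13.2
ee_pos: [653.6, -139.3, 214.4]
orientation: [[0.994, -0.109, 0.011], [-0.109, -0.994, -0.002], [0.011, 0.001, -1.0]]
force: [0.6, 0.6, -0.2]
width: 0.398
grip_force: 0.0
```

>>> play_rows:
  plan:
    - [[-5, 5, -3, 0], [-10, 10, -3, 0], [-12, 15, -3, 0], [-15, 20, -3, 0], [-18, 25, -3, 0], [-18, 25, -3, 0], [-18, 25, -3, 0], [-18, 25, -3, 0]]

```text
time_s: 14.0
ee_pos: [441.7, -370.4, 237.9]
orientation: [[0.993, -0.115, -0.001], [-0.115, -0.993, -0.001], [-0.001, 0.001, -1.0]]
force: [0.4, 1.0, 0.5]
width: 0.401
grip_force: 0.0
```

```bash
python3 -c "
from h import *
crop('s9')
a,D=snap('top','t9'); P=cloud('top',D)
cv2.imwrite('pics/t9b.png',cv2.resize(a[100:300,100:400,::-1],None,fx=2.6,fy=2.6,interpolation=2))
crop('s10')
"
```

```text
cap -222 141 axis x [639.7] y -198.1 rng [ 608. -205.   12.] [ 628. -190.   59.] z med 40.4
cap -120 145 axis x [640.3] y -103.4 rng [ 609. -114.   19.] [639. -94.  62.] z med 48.4
14.05 [ 443.84022467 -367.84819077  237.89389606] [ 0.86751124  1.21041623 -0.55729955]
cap -222 132 axis x [639.6] y -197.9 rng [ 608. -205.   11.] [ 627. -190.   58.] z med 40.5
cap -120 144 axis x [640.3] y -102.8 rng [ 609. -113.   18.] [638. -93.  61.] z med 48.3
14.15 [ 445.7424881  -365.57963208  237.9938698 ] [ 0.21909305  0.16498509 -0.16529805]
```

View pics/t9b.png

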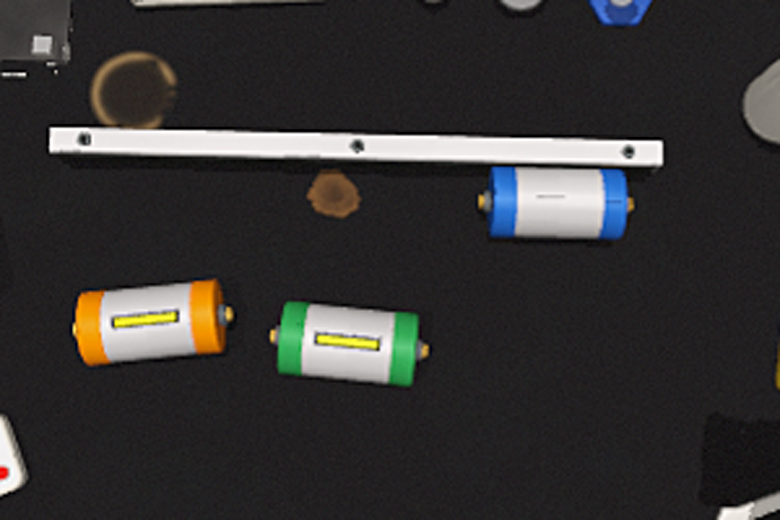

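View pics/s10c.png

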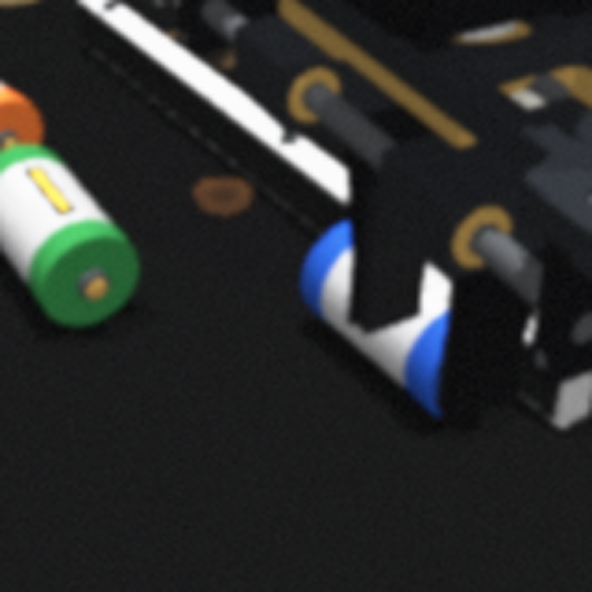

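In the top view, blue (around (558,203)) lies parallel to the bar and against it. Its fitted axis did not move on release or afterwards. Orange and green are undisturbed, and the arm is clear.

```bash
python3 -c "
from plant import arm
print(arm.finish_job())"
```

```text
the job is handed in; nothing more can be done
None
```

The blue-capped cartridge was rolled, never lifted, to rest along the stop bar, and it was lying still there when I handed the job in at about 14 s; the orange and green cartridges were not touched.

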